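# Click the key-box lid shut all round

## Robot

A 6-joint arm with a two-finger parallel gripper is mounted at the origin on the work surface. World frame = base frame: x ahead of the robot, y to its left, z up, the work surface at z = 0. Lengths are in m, angles in rad, forces in N, time in s.
With the tool pointing down it reaches from about 0.25 to 0.725 m from the base axis. Payload 4 kg.
Tool frame: the origin (TCP) lies on the centre line of the jaws, within the pads' length; the fingertips stand 14 mm ahead of it and the grasp point (between the pads) lies 5 mm behind it; z points along the fingers, x is the direction in which the jaws open and shut, and the axes are right-handed (so a half turn about z gives the same grasp; the last joint's range is limited). The gripper opens to 85 mm and grips with 20 to 120 N. Pads are 22 mm wide; open, the fingers measure 114 mm over their backs; the gripper's body (76 mm by 85 mm) begins 54 mm behind the grasp point. The pads swing forward as they close: fully open they stand 13 mm farther back than shut.
Start: joints at [-1.297, 0.241, 0.005, 1.335, 0, 1.571], TCP at [0.135, -0.481, 0.245] pointing down, gripper open.
Joint ranges: [-2.72, 2.72], [-1.05, 1.87], [-1.09, 1.28], [-1.99, 2.15], [-1.42, 1.44], [-3.14, 3.14]. Speed limits (rad/s): [2.79, 2.79, 3.14, 3.14, 3.14, 3.14].

## Interface

Orientations are given as a unit quaternion [x, y, z, w].
In Python, from workcell import bot gives the robot as it stands.
- The arm moves only by the tool play_rows, never from a script. Its argument "motion" is a list of rows, each an object with "fingers": the closure, from -1 (fully open) to 1 (shut), so that 0 is half open; "translation": the shift along the tool's x, y, z in cm, a list of three; "roll": the turn about the tool's z in degrees. A call has 1 to 20 rows; each row is the pose to reach, as a shift and turn from the pose commanded when the call began, along the tool's axes at that moment; what a row does not reach only later rows make up. A row lasts 1/12 s, in which the tool goes at most 41.7 mm and 7.16 degrees, less where a joint would pass 70% of its speed; a pose out of reach is approached as far as the arm can. A call with a gripper value outside its range is refused whole. The fingers move at their own pace and stop on an object; the grip force is fixed at half the most. Time passes only in rows, so rows that repeat a pose let the fingers close. It gives the time, the measured TCP pose, the force and the opening at its end, in the units of the state.
- bot.get_obs(): the state, without advancing time (a new reading comes with each control period).
- bot.camera(name): name is "scene" or "top" or "wrist"; returns a dict with "pixels" (400x640x3 uint8, red, green, blue), "intrinsics" (3x3 intrinsics, pixels), "world_to_cam" (4x4, takes a point from world to camera coordinates). Camera axes: x right, y down, z forward; pixel columns grow to the right and rows downward; lengths in m; the calibration is good to about 2 mm. A picture is of the moment at which its call begins. There is no depth.
- bot.job_done(): hands the job in, once; it reports no verdict.
The state is a dict: "clock": time; "joint_pos": joint angles; "joint_vel": joint speeds; "tau": joint torques, N m; "eef_pos": TCP position; "tool_rot": TCP orientation; "ft_force": force on the tool from outside, world axes, zero at the start; "ft_torque": the same for the moment, N m; "grip_width": finger opening in m.
Only numpy, scipy, OpenCV 4.12 (cv2) and the standard library are available. Lean on these libraries where they do the work, as an engineer would, in place of code of your own. Each camera call takes 0.05 s, during which the arm holds its last target. There are 200 camera calls.

## Task

The clip-on lid of the clear key box has only been laid on. Go round its rim and press down each of the four sides with the fingertips until every one has clicked fully home. Only press: do not pick up the lid or the box, keep the box where it stands, and leave the tape, parcel, stamp and loose key alone.

Things in the scene. Friction and masses are not known exactly. Their poses are not given: they have to be found in the camera images.
- key_box: clear plastic tub holding locker keys, loose on the counter, about 0.6 kg, outside 132 mm (its x) by 192 mm (its y) by 60 mm high, walls 3 mm. Origin: centre of its underside; z up. Outside each wall, just under the rim, a springy lip runs along the side; the lid's beads snap over it
- lid: flexible white clip-on lid laid on the tub, loose, 144 x 204 mm over all, 4 mm thick, 16 mm skirt outside the tub, four pegs inside it. Origin: underside of its middle panel, axes as the box's; 68 mm above the box's underside when laid on, 60 mm when shut. Its rim's four sides, set off by slots, flex down independently of the middle and corners: pressing those clicks nothing
- near_side (a point): middle of the top face of the lid rim's long side at the box's -x edge, 124 mm long and 26 mm wide, marked by three thumb ribs; the point is 13 mm in from the lid's outer edge. About 72.5 mm above the box's underside while loose and 64 mm once clicked home: it takes roughly 6 to 13 N downward to snap it over, then it stops hard on the tub's rim and stays
- far_side (a point): middle of the top face of the lid rim's long side at the box's +x edge, 124 mm long and 26 mm wide, marked by three thumb ribs; the point is 13 mm in from the lid's outer edge. About 72.5 mm above the box's underside while loose and 64 mm once clicked home: it takes roughly 6 to 13 N downward to snap it over, then it stops hard on the tub's rim and stays
- left_side (a point): middle of the top face of the lid rim's short side at the box's +y edge, 84 mm long and 26 mm wide, marked by three thumb ribs; the point is 13 mm in from the lid's outer edge. About 72.5 mm above the box's underside while loose and 64 mm once clicked home: it takes roughly 6 to 13 N downward to snap it over, then it stops hard on the tub's rim and stays
- right_side (a point): middle of the top face of the lid rim's short side at the box's -y edge, 84 mm long and 26 mm wide, marked by three thumb ribs; the point is 13 mm in from the lid's outer edge. About 72.5 mm above the box's underside while loose and 64 mm once clicked home: it takes roughly 6 to 13 N downward to snap it over, then it stops hard on the tub's rim and stays
- tape_roll: roll of brown parcel tape lying flat, 100 mm across, 48 mm high, loose bystander; origin at the centre of its underside
- parcel: small brown carton, 120 x 85 x 50 mm, loose bystander; origin at the centre of its underside
- stamp: hand stamp, black base 60 x 34 mm with a wooden grip, 78 mm high, loose bystander; origin at the centre of its underside
- locker_key: flat brass key with a white fob, about 110 mm long, 5 mm thick, loose bystander; origin under the key's round bow
Mind the look-alikes: they are no part of the job. Of the things that look like the key_box, take the one that is nearest to the robot's base at the start.

How it is judged:
By the outcome, as a careful person would: the job done as asked, in the order asked, and still so for the second after the job is handed in, with the robot touching nothing.
It also fails if it takes over 48 s, if anything falls off the work surface, if the arm or the gripper's body presses on something with over 40 N, if the wrist force passes 120 N, or if a joint passes its speed limit or range.

## Working session

There is one attempt and no reset: what is moved stays moved. The work goes in short steps, Python scripts to look and compute and a tool call to move; the robot and the scene stay as the last step left them, time stands still between calls to the robot, and variables do not carry over. Pictures are saved under pics/ and viewed, about 8 in all and at most 12, crops included, and the job is handed in when it is done.

Besides the shell and the picture viewer there is one more tool, called as name([rows], argument=value, ...), one row to a line, values as JSON. play_rows: Moves the arm, as the interface text tells. Its arguments: {"type":"object","properties":{"motion":{"type":"array","items":{"type":"object","properties":{"fingers":{"type":"number"},"translation":{"type":"array","items":{"type":"number"}},"roll":{"type":"number"}}}}},"required":["motion"]}

```bash
mkdir -p pics; cat > h.py <<'E'
import numpy as np, cv2
from workcell import bot
def snap(n,f):
    c=bot.camera(n); np.savez('pics/'+f+'.npz',p=c['pixels'],K=c['intrinsics'],T=c['world_to_cam']); cv2.imwrite('pics/'+f+'.png',c['pixels'][:,:,::-1]); return c
def load(f):
    d=np.load('pics/'+f+'.npz'); return d['p'],d['K'],d['T']
def ray(K,T,u,v):
    R=T[:3,:3];o=-R.T@T[:3,3]; d=R.T@np.linalg.inv(K)@[u,v,1]; return o,d/np.linalg.norm(d)
def onz(K,T,u,v,z):
    o,d=ray(K,T,u,v); return o+d*(z-o[2])/d[2]
def proj(K,T,p):
    q=K@(T[:3,:3]@p+T[:3,3]); return q[:2]/q[2]
def tri(a,b):
    A=np.zeros((3,3));B=np.zeros(3)
    for o,d in(a,b):
        M=np.eye(3)-np.outer(d,d);A+=M;B+=M@o
    return np.linalg.solve(A,B)
E
python3 - <<'E'
from h import *
s=bot.get_obs();print({k:np.round(v,3) for k,v in s.items()})
snap('top','t0');snap('scene','s0')
E
```

```text
{'clock': np.float64(0.0), 'joint_pos': array([-1.297,  0.241,  0.004,  1.335, -0.   ,  1.571]), 'joint_vel': array([ 0.   , -0.   , -0.   , -0.001,  0.   ,  0.   ]), 'tau': array([ 2.0000e-03, -3.7232e+01,  2.5240e+01,  1.7000e-02, -0.0000e+00,
       -0.0000e+00]), 'eef_pos': array([ 0.135, -0.481,  0.244]), 'tool_rot': array([ 0.797, -0.604, -0.001, -0.001]), 'ft_force': array([-0.016, -0.444,  0.14 ]), 'ft_torque': array([-0.006,  0.01 ,  0.   ]), 'grip_width': np.float64(0.085)}
```

View pics/t0.png

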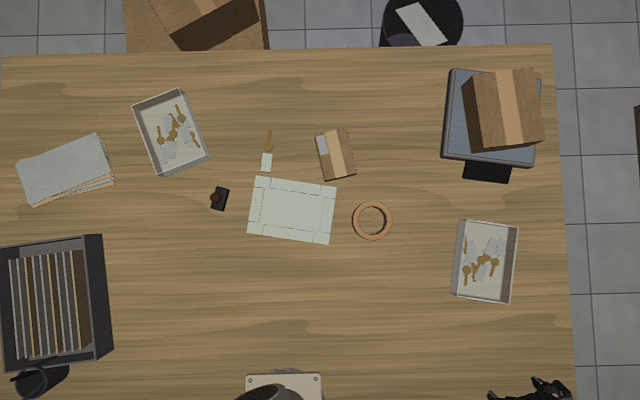

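View pics/s0.png

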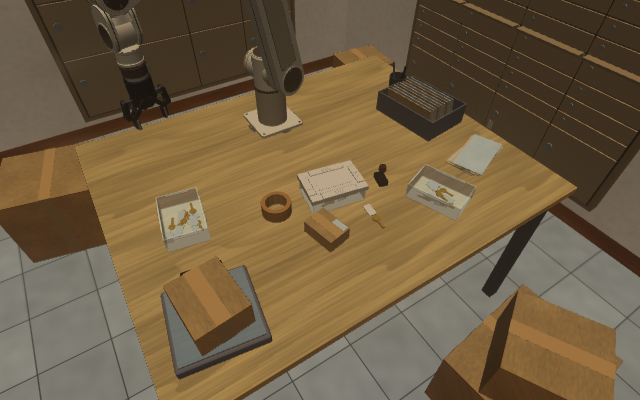

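```bash
python3 - <<'E'
from h import *
P={}
for f,c in(('t0',(292,210)),('s0',(332,183))):
    p,K,T=load(f); hsv=cv2.cvtColor(p,cv2.COLOR_RGB2HSV)
    x=hsv[c[1],c[0]];print(f,x)
    m=((hsv[:,:,1]<50)&(hsv[:,:,2]>150)).astype(np.uint8)
    m=cv2.morphologyEx(m,cv2.MORPH_CLOSE,np.ones((3,3)))
    cs,_=cv2.findContours(m,cv2.RETR_EXTERNAL,cv2.CHAIN_APPROX_NONE)
    k=[q for q in cs if cv2.pointPolygonTest(q,c,False)>=0][0]
    h=cv2.convexHull(k); a=cv2.approxPolyDP(h,5,True)[:,0];print(cv2.contourArea(k),a.tolist(),cv2.minAreaRect(k))
    for z in(.0725,):
        print(np.round([onz(K,T,*u,z) for u in a],4).tolist())
p,K,T=load('t0')
a=cv2.resize(p[160:260,190:410],None,fx=3.5,fy=3.5,interpolation=cv2.INTER_CUBIC)
p,K,T=load('s0')
b=cv2.resize(p[150:240,270:400],None,fx=2.5,fy=2.5,interpolation=cv2.INTER_CUBIC)
o=np.zeros((a.shape[0]+b.shape[0],a.shape[1],3),np.uint8);o[:a.shape[0]]=a;o[a.shape[0]:,:b.shape[1]]=b
cv2.imwrite('pics/c0.png',o[:,:,::-1])
E
```

```text
t0 [ 42  19 179]
4688.0 [[255, 176], [336, 187], [328, 244], [246, 232]] ((291.28521728515625, 209.58505249023438), (82.97836303710938, 58.48258972167969), 8.47114372253418)
[[0.5953, 0.0549, 0.0725], [0.5633, -0.1456, 0.0725], [0.4235, -0.1223, 0.0725], [0.4574, 0.0786, 0.0725]]
s0 [ 18  67 184]Traceback (most recent call last):
  File "<stdin>", line 9, in <module>
IndexError: list index out of range
```

```bash
python3 - <<'E'
from h import *
p,K,T=load('t0')
C=np.array([onz(K,T,*u,.0725) for u in[[255,176],[336,187],[328,244],[246,232]]])
print(C.mean(0))
p2,K2,T2=load('s0')
print('predicted in scene',[proj(K2,T2,c).round(1).tolist() for c in C])
a=cv2.resize(p[160:260,190:410],None,fx=3,fy=3,interpolation=cv2.INTER_CUBIC)
b=cv2.resize(p2[150:215,285:385],None,fx=4.5,fy=4.5,interpolation=cv2.INTER_CUBIC)
o=np.zeros((a.shape[0]+b.shape[0],a.shape[1],3),np.uint8);o[:a.shape[0]]=a;o[a.shape[0]:,:b.shape[1]]=b
cv2.imwrite('pics/c0.png',o[:,:,::-1]);print(o.shape)
E
```

```text
[ 0.50990452 -0.03359178  0.0725    ]
predicted in scene [[368.1, 184.9], [312.3, 201.8], [296.7, 174.2], [350.0, 159.8]]
(592, 660, 3)
```

View pics/c0.png

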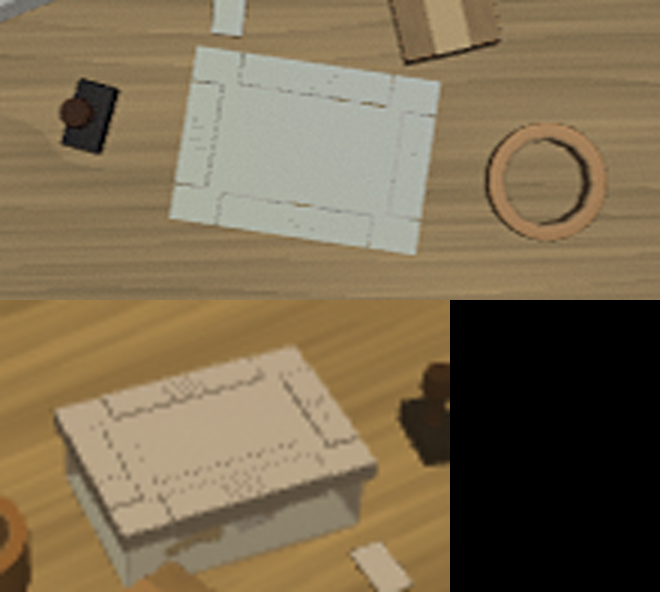

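Lidded tub at top (292,210); look-alikes at (170,131) and (484,262) are open tubs, farther from the base, so the lidded one is meant. The scene view's corners agree with the 72.5 mm top height to about 1–2 px. Moving above it with the fingers shut.

play_rows([
  {"fingers": 1, "roll": -65, "translation": [-32.9, -48.2, 0]},
  {"fingers": 1, "roll": -65, "translation": [-32.9, -48.2, 0]},
  {"fingers": 1, "roll": -65, "translation": [-32.9, -48.2, 0]},
  {"fingers": 1, "roll": -65, "translation": [-32.9, -48.2, 0]},
  {"fingers": 1, "roll": -65, "translation": [-32.9, -48.2, 0]},
  {"fingers": 1, "roll": -65, "translation": [-32.9, -48.2, 0]},
  {"fingers": 1, "roll": -65, "translation": [-32.9, -48.2, 0]},
  {"fingers": 1, "roll": -65, "translation": [-32.9, -48.2, 0]},
  {"fingers": 1, "roll": -65, "translation": [-32.9, -48.2, 0]},
  {"fingers": 1, "roll": -65, "translation": [-32.9, -48.2, 0]},
  {"fingers": 1, "roll": -65, "translation": [-32.9, -48.2, 0]},
  {"fingers": 1, "roll": -65, "translation": [-32.9, -48.2, 0]},
  {"fingers": 1, "roll": -65, "translation": [-32.9, -48.2, 0]},
  {"fingers": 1, "roll": -65, "translation": [-32.9, -48.2, 0]},
  {"fingers": 1, "roll": -65, "translation": [-32.9, -48.2, 0]},
  {"fingers": 1, "roll": -65, "translation": [-32.9, -48.2, 0]},
  {"fingers": 1, "roll": -65, "translation": [-32.9, -48.2, 0]},
  {"fingers": 1, "roll": -65, "translation": [-32.9, -48.2, 0]},
  {"fingers": 1, "roll": -65, "translation": [-32.9, -48.2, 0]},
  {"fingers": 1, "roll": -65, "translation": [-32.9, -48.2, 0]},
])

```text
clock: 1.77
eef_pos: [0.5097, -0.0355, 0.2456]
tool_rot: [0.997, -0.082, 0.0, 0.0]
ft_force: [0.1, 0.4, -0.5]
grip_width: 0.0005
```

```bash
python3 - <<'E'
from h import *
s=bot.get_obs();print({k:np.round(s[k],3) for k in('clock','joint_pos','eef_pos','tool_rot','ft_force','grip_width')})
snap('wrist','w0')
p,K,T=load('w0')
p0,K0,T0=load('t0')
print([proj(K,T,onz(K0,T0,*u,.0725)).round(1).tolist() for u in[[255,176],[336,187],[328,244],[246,232]]])
E
```

```text
{'clock': np.float64(1.767), 'joint_pos': array([-0.069,  0.262,  0.034,  1.343, -0.   ,  1.666]), 'eef_pos': array([ 0.51 , -0.035,  0.246]), 'tool_rot': array([ 0.997, -0.082,  0.   ,  0.   ]), 'ft_force': array([ 0.144,  0.363, -0.487]), 'grip_width': np.float64(0.0)}
[[408.2, 60.8], [395.3, 282.8], [251.2, 282.7], [237.6, 59.8]]
```

View pics/w0.png

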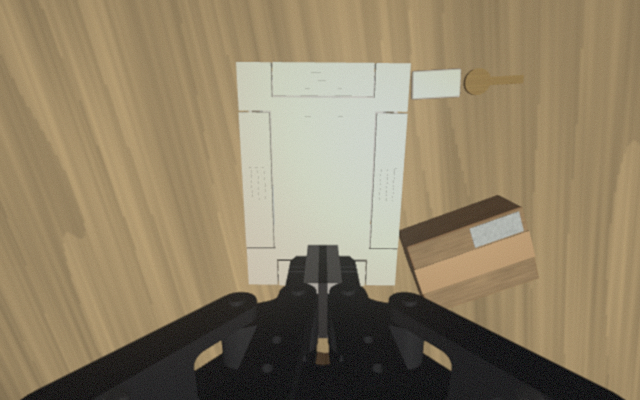

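```bash
python3 - <<'E'
from h import *
p,K,T=load('w0')
C=np.array([onz(K,T,*u,.0725) for u in[(410,62.5),(397,285),(248.5,285),(237,62)]])
print(C.round(4).tolist())
c=C.mean(0);print('wrist centre',c.round(4), 'sides',np.linalg.norm(np.diff(C,axis=0),axis=1).round(4))
y=C[0]+C[3]-C[1]-C[2];print('yaw',np.degrees(np.arctan2(-y[0],y[1])))
p0,K0,T0=load('t0')
# left far corner pair two-view height
for a,b in(((410,62.5),(255,176)),((237,62),(246,232))):
    print(tri(ray(K,T,*a),ray(K0,T0,*b)).round(4))
E
```

```text
[[0.5967, 0.0534, 0.0725], [0.5647, -0.1483, 0.0725], [0.4203, -0.1243, 0.0725], [0.4565, 0.0771, 0.0725]]
wrist centre [ 0.5096 -0.0355  0.0725] sides [0.2042 0.1464 0.2046]
yaw -9.598531129039083
[0.5939 0.0529 0.0841]
[0.4576 0.077  0.0781]
```

play_rows([
  {"fingers": 1, "roll": 0, "translation": [0, -4, 3]},
  {"fingers": 1, "roll": 0, "translation": [0, -7, 6]},
  {"fingers": 1, "roll": 0, "translation": [0, -8.9, 9]},
  {"fingers": 1, "roll": 0, "translation": [0, -8.9, 12]},
  {"fingers": 1, "roll": 0, "translation": [0, -8.9, 14.5]},
  {"fingers": 1, "roll": 0, "translation": [0, -8.9, 15]},
  {"fingers": 1, "roll": 0, "translation": [0, -8.9, 15]},
  {"fingers": 1, "roll": 0, "translation": [0, -8.9, 15]},
])

```text
clock: 2.48
eef_pos: [0.5254, 0.053, 0.0965]
tool_rot: [0.997, -0.082, 0.001, -0.0]
ft_force: [-0.1, 0.2, 0.7]
grip_width: -0.0004
```

play_rows([
  {"fingers": 1, "roll": 0, "translation": [0, 0, 0.3]},
  {"fingers": 1, "roll": 0, "translation": [0, 0, 0.6]},
  {"fingers": 1, "roll": 0, "translation": [0, 0, 0.9]},
  {"fingers": 1, "roll": 0, "translation": [0, 0, 1.2]},
  {"fingers": 1, "roll": 0, "translation": [0, 0, 1.2]},
  {"fingers": 1, "roll": 0, "translation": [0, 0, 1.2]},
])

```text
clock: 2.98
eef_pos: [0.5256, 0.0539, 0.084]
tool_rot: [0.997, -0.081, 0.001, -0.001]
ft_force: [1.0, 1.8, 2.4]
grip_width: -0.0002
```

play_rows([
  {"fingers": 1, "roll": 0, "translation": [0, 0, 0.2]},
  {"fingers": 1, "roll": 0, "translation": [0, 0, 0.4]},
  {"fingers": 1, "roll": 0, "translation": [0, 0, 0.5]},
  {"fingers": 1, "roll": 0, "translation": [0, 0, 0.6]},
  {"fingers": 1, "roll": 0, "translation": [0, 0, 0.7]},
  {"fingers": 1, "roll": 0, "translation": [0, 0, 0.7]},
  {"fingers": 1, "roll": 0, "translation": [0, 0, 0.7]},
])

```text
clock: 3.57
eef_pos: [0.5242, 0.0531, 0.078]
tool_rot: [0.997, -0.081, 0.0, 0.0]
ft_force: [-4.2, -0.2, 16.0]
grip_width: -0.0002
```

play_rows([
  {"fingers": 1, "roll": 0, "translation": [0, 0, 0.1]},
  {"fingers": 1, "roll": 0, "translation": [0, 0, 0.1]},
  {"fingers": 1, "roll": 0, "translation": [0, 0, 0.1]},
])

```text
clock: 3.82
eef_pos: [0.5242, 0.0531, 0.0779]
tool_rot: [0.997, -0.081, 0.0, 0.0]
ft_force: [-7.0, -0.7, 21.7]
grip_width: 0.0
```

play_rows([
  {"fingers": 1, "roll": 0, "translation": [0, 0, -1.5]},
  {"fingers": 1, "roll": 0, "translation": [0, 0, -4]},
  {"fingers": 1, "roll": 0, "translation": [0, 4, -4]},
  {"fingers": 1, "roll": 0, "translation": [0, 8, -4]},
  {"fingers": 1, "roll": 0, "translation": [0, 12, -4]},
  {"fingers": 1, "roll": 0, "translation": [0, 16, -4]},
  {"fingers": 1, "roll": 0, "translation": [0, 17.8, -4]},
  {"fingers": 1, "roll": 0, "translation": [0, 17.8, -4]},
  {"fingers": 1, "roll": 0, "translation": [0, 17.8, -2]},
  {"fingers": 1, "roll": 0, "translation": [0, 17.8, -2]},
  {"fingers": 1, "roll": 0, "translation": [0, 17.8, -2]},
])

```text
clock: 4.73
eef_pos: [0.4942, -0.1213, 0.094]
tool_rot: [0.997, -0.081, -0.002, -0.0]
ft_force: [0.4, -0.0, 0.7]
grip_width: 0.0001
```

```bash
python3 - <<'E'
from h import *
snap('top','t1');snap('scene','s1');snap('wrist','w1')
p,K,T=load('t1');a=cv2.resize(p[165:255,235:345],None,fx=4,fy=4,interpolation=cv2.INTER_CUBIC)
w,_,_=load('s1');b=cv2.resize(w[150:240,285:375],None,fx=4,fy=4,interpolation=cv2.INTER_CUBIC)
o=np.hstack([a,b]);cv2.imwrite('pics/c1.png',o[:,:,::-1]);print(o.shape,bot.get_obs()['eef_pos'],bot.get_obs()['ft_force'])
E
```

```text
(360, 800, 3) [ 0.49618264 -0.12150892  0.09569409] [-0.02778595 -0.3032154  -0.68156712]
```

View pics/c1.png

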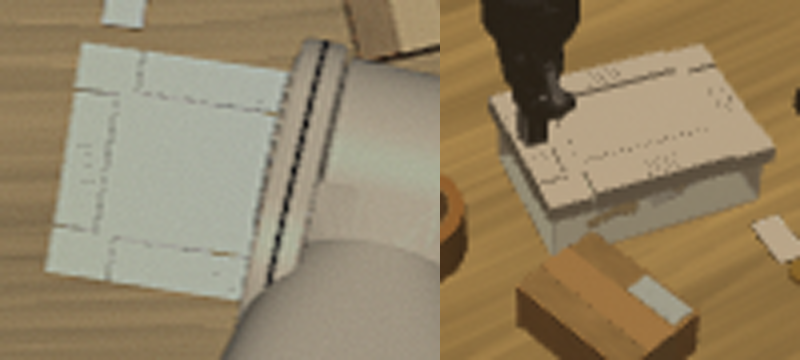

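The box is unmoved: its left corners are still at top (255,176) and (246,232). The fingertips stand over the right side, so I press it next.

play_rows([
  {"fingers": 1, "roll": 0, "translation": [0, 0, 0.3]},
  {"fingers": 1, "roll": 0, "translation": [0, 0, 0.6]},
  {"fingers": 1, "roll": 0, "translation": [0, 0, 0.9]},
  {"fingers": 1, "roll": 0, "translation": [0, 0, 1.1]},
  {"fingers": 1, "roll": 0, "translation": [0, 0, 1.3]},
  {"fingers": 1, "roll": 0, "translation": [0, 0, 1.5]},
  {"fingers": 1, "roll": 0, "translation": [0, 0, 1.7]},
  {"fingers": 1, "roll": 0, "translation": [0, 0, 1.8]},
  {"fingers": 1, "roll": 0, "translation": [0, 0, 1.9]},
  {"fingers": 1, "roll": 0, "translation": [0, 0, 1.9]},
  {"fingers": 1, "roll": 0, "translation": [0, 0, 1.9]},
])

```text
clock: 5.8
eef_pos: [0.4959, -0.122, 0.0779]
tool_rot: [0.997, -0.081, 0.0, -0.0]
ft_force: [-3.6, 1.3, 13.7]
grip_width: 0.0
```

play_rows([
  {"fingers": 1, "roll": 0, "translation": [0, 0, 0.1]},
  {"fingers": 1, "roll": 0, "translation": [0, 0, 0.1]},
  {"fingers": 1, "roll": 0, "translation": [0, 0, 0.1]},
])

```text
clock: 6.05
eef_pos: [0.496, -0.122, 0.0779]
tool_rot: [0.997, -0.081, 0.001, 0.0]
ft_force: [-6.8, 2.3, 20.3]
grip_width: 0.0002
```

play_rows([
  {"fingers": 1, "roll": 0, "translation": [0, 0, -1.5]},
  {"fingers": 1, "roll": 0, "translation": [0, 0, -5]},
  {"fingers": 1, "roll": -7, "translation": [-2, -3, -5]},
  {"fingers": 1, "roll": -14, "translation": [-4, -6, -5]},
  {"fingers": 1, "roll": -21, "translation": [-5.9, -8.9, -5]},
  {"fingers": 1, "roll": -28, "translation": [-5.9, -8.9, -5]},
  {"fingers": 1, "roll": -35, "translation": [-5.9, -8.9, -5]},
  {"fingers": 1, "roll": -42, "translation": [-5.9, -8.9, -5]},
  {"fingers": 1, "roll": -49, "translation": [-5.9, -8.9, -5]},
  {"fingers": 1, "roll": -56, "translation": [-5.9, -8.9, -5]},
  {"fingers": 1, "roll": -63, "translation": [-5.9, -8.9, -5]},
  {"fingers": 1, "roll": -70, "translation": [-5.9, -8.9, -5]},
  {"fingers": 1, "roll": -77, "translation": [-5.9, -8.9, -5]},
  {"fingers": 1, "roll": -84, "translation": [-5.9, -8.9, -5]},
  {"fingers": 1, "roll": -90, "translation": [-5.9, -8.9, -4]},
  {"fingers": 1, "roll": -90, "translation": [-5.9, -8.9, -2]},
  {"fingers": 1, "roll": -90, "translation": [-5.9, -8.9, -2]},
  {"fingers": 1, "roll": -90, "translation": [-5.9, -8.9, -2]},
])

```text
clock: 7.55
eef_pos: [0.4506, -0.0246, 0.0943]
tool_rot: [0.762, 0.647, -0.001, -0.001]
ft_force: [-0.2, 1.0, -0.4]
grip_width: -0.0001
```

```bash
python3 - <<'E'
from h import *
snap('scene','s2');snap('wrist','w2')
w,_,_=load('s2');b=cv2.resize(w[140:220,275:385],None,fx=3.5,fy=3.5,interpolation=cv2.INTER_CUBIC)
w,_,_=load('w2');o=np.hstack([b,cv2.resize(w,(400,280))]);cv2.imwrite('pics/c2.png',o[:,:,::-1]);s=bot.get_obs();print(s['eef_pos'],s['tool_rot'],s['joint_pos'])
E
```

```text
[ 0.45223686 -0.02474024  0.09570411] [ 7.62257301e-01  6.47274135e-01  3.83996474e-05 -2.59121763e-06] [-5.46880717e-02  2.77311693e-01 -3.66533306e-01  9.26899157e-01
  5.65968545e-05  1.08102376e-01]
```

View pics/c2.png

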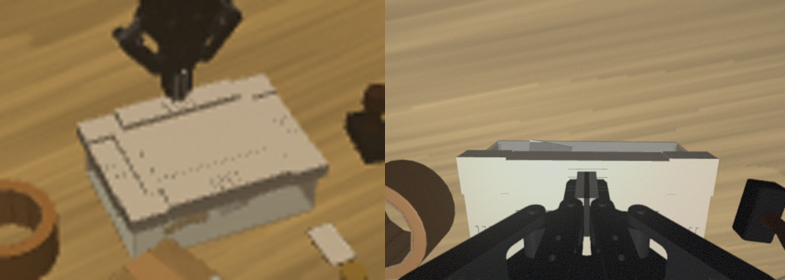

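Fingers stand on the near side's ribs, and the right side is visibly sunk. Pressing.

play_rows([
  {"fingers": 1, "roll": 0, "translation": [0, 0, 0.3]},
  {"fingers": 1, "roll": 0, "translation": [0, 0, 0.6]},
  {"fingers": 1, "roll": 0, "translation": [0, 0, 0.9]},
  {"fingers": 1, "roll": 0, "translation": [0, 0, 1.1]},
  {"fingers": 1, "roll": 0, "translation": [0, 0, 1.3]},
  {"fingers": 1, "roll": 0, "translation": [0, 0, 1.5]},
  {"fingers": 1, "roll": 0, "translation": [0, 0, 1.7]},
  {"fingers": 1, "roll": 0, "translation": [0, 0, 1.8]},
  {"fingers": 1, "roll": 0, "translation": [0, 0, 1.9]},
  {"fingers": 1, "roll": 0, "translation": [0, 0, 2.0]},
  {"fingers": 1, "roll": 0, "translation": [0, 0, 2.0]},
  {"fingers": 1, "roll": 0, "translation": [0, 0, 2.0]},
])

```text
clock: 8.65
eef_pos: [0.452, -0.0247, 0.0779]
tool_rot: [0.762, 0.647, 0.0, 0.0]
ft_force: [-7.6, 1.0, 24.3]
grip_width: 0.0
```

play_rows([
  {"fingers": 1, "roll": 0, "translation": [0, 0, -1.5]},
  {"fingers": 1, "roll": 0, "translation": [0, 0, -4]},
  {"fingers": 1, "roll": 0, "translation": [0, 4, -4]},
  {"fingers": 1, "roll": 0, "translation": [0, 8, -4]},
  {"fingers": 1, "roll": 0, "translation": [0, 11.8, -4]},
  {"fingers": 1, "roll": 0, "translation": [0, 11.8, -4]},
  {"fingers": 1, "roll": 0, "translation": [0, 11.8, -2]},
  {"fingers": 1, "roll": 0, "translation": [0, 11.8, -2]},
  {"fingers": 1, "roll": 0, "translation": [0, 11.8, -2]},
  {"fingers": 1, "roll": 0, "translation": [0, 11.8, -2]},
])

```text
clock: 9.48
eef_pos: [0.5678, -0.0438, 0.0952]
tool_rot: [0.762, 0.647, -0.0, -0.0]
ft_force: [0.9, -0.1, -0.4]
grip_width: 0.0003
```

play_rows([
  {"fingers": 1, "roll": 0, "translation": [0, 0, 0.3]},
  {"fingers": 1, "roll": 0, "translation": [0, 0, 0.6]},
  {"fingers": 1, "roll": 0, "translation": [0, 0, 0.9]},
  {"fingers": 1, "roll": 0, "translation": [0, 0, 1.1]},
  {"fingers": 1, "roll": 0, "translation": [0, 0, 1.3]},
  {"fingers": 1, "roll": 0, "translation": [0, 0, 1.5]},
  {"fingers": 1, "roll": 0, "translation": [0, 0, 1.7]},
  {"fingers": 1, "roll": 0, "translation": [0, 0, 1.8]},
  {"fingers": 1, "roll": 0, "translation": [0, 0, 1.9]},
  {"fingers": 1, "roll": 0, "translation": [0, 0, 2.0]},
  {"fingers": 1, "roll": 0, "translation": [0, 0, 2.0]},
  {"fingers": 1, "roll": 0, "translation": [0, 0, 2.0]},
])

```text
clock: 10.48
eef_pos: [0.5685, -0.0439, 0.078]
tool_rot: [0.762, 0.647, 0.001, 0.001]
ft_force: [-6.4, 0.2, 16.4]
grip_width: -0.0001
```

play_rows([
  {"fingers": 1, "roll": 0, "translation": [0, 0, 0.1]},
  {"fingers": 1, "roll": 0, "translation": [0, 0, 0.1]},
  {"fingers": 1, "roll": 0, "translation": [0, 0, 0.1]},
])

```text
clock: 10.73
eef_pos: [0.5686, -0.0439, 0.0779]
tool_rot: [0.762, 0.647, 0.001, 0.001]
ft_force: [-8.7, 0.3, 22.4]
grip_width: 0.0
```

play_rows([
  {"fingers": 1, "roll": 0, "translation": [0, 0, -2]},
  {"fingers": 1, "roll": 0, "translation": [0, 0, -6]},
  {"fingers": 1, "roll": 0, "translation": [0, 0, -10]},
  {"fingers": 1, "roll": 0, "translation": [0, 0, -14]},
  {"fingers": 1, "roll": 0, "translation": [0, -4, -17]},
  {"fingers": 1, "roll": 0, "translation": [0, -8, -17]},
  {"fingers": 1, "roll": 0, "translation": [0, -12, -17]},
  {"fingers": 1, "roll": 0, "translation": [0, -16, -17]},
  {"fingers": 1, "roll": 0, "translation": [0, -20, -17]},
  {"fingers": 1, "roll": 0, "translation": [0, -20, -17]},
  {"fingers": 1, "roll": 0, "translation": [0, -20, -17]},
])

```text
clock: 11.65
eef_pos: [0.3687, -0.0112, 0.2442]
tool_rot: [0.762, 0.648, -0.0, -0.0]
ft_force: [0.8, 0.6, 0.5]
grip_width: 0.0001
```

```bash
python3 - <<'E'
from h import *
snap('top','t3');snap('scene','s3');snap('wrist','w3')
w,_,_=load('s3');b=cv2.resize(w[145:225,275:385],(400,291),interpolation=cv2.INTER_CUBIC)
t,_,_=load('t3');c=cv2.resize(t[120:260,190:410],(400,255),interpolation=cv2.INTER_CUBIC)
w,_,_=load('w3');a=cv2.resize(w,(400,250))
o=np.zeros((546,800,3),np.uint8);o[:291,:400]=b;o[291:546,:400]=c;o[:250,400:]=a
cv2.imwrite('pics/c3.png',o[:,:,::-1]);s=bot.get_obs();print(s['eef_pos'],s['ft_force'])
E
```

```text
[ 0.37256165 -0.01157102  0.2447152 ] [-1.37247141 -0.27509775  0.76426308]
```

View pics/c3.png

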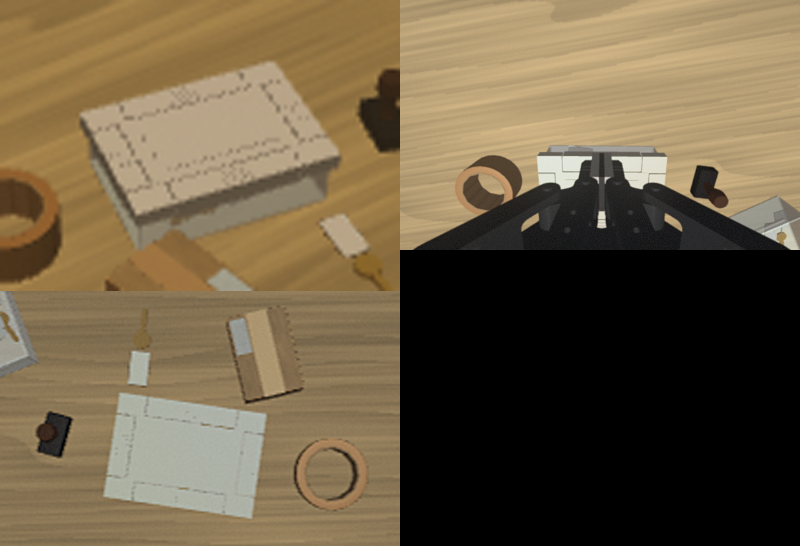

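```bash
python3 -c "
from workcell import bot
print(bot.job_done())"
```

```text
the job is handed in; nothing more can be done
None
```

I pressed all four sides of the lid with the closed fingertips, in the order left, right, near, far, and then handed the job in at about 12 s. No verdict is reported back.

- **Each side home:** every side stopped hard with its top at about 64 mm, under a final push of 20 to 24 N. That matches the height given for a side clicked home.
- **Final pictures:** the rim lies flush, and all four lid corners sit about 2 to 4 px lower in the scene view than at the start. The box shows no visible shift, and the tape, parcel, stamp and key look untouched. The arm stood clear at 0.245 m up.
- **Check that disagreed:** one early two-view measurement put the lid's height at 78 to 84 mm, against the 72.5 mm in the text. I put this down to pixel noise, because contact came at about 70 mm. I did not press the earlier sides again after the last one; I judged them from the pictures only.

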